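Pin the corkscrew with the drawer divider

TASK

The winged corkscrew slides about whenever this drawer is used. Slacken the clamp knob on the drawer's sliding divider until the divider runs freely, slide it up against the corkscrew and on until the two lever ends are pressed firmly, but not hard, between the divider and the side of the drawer, and keep it pressed while you start to tighten the knob, so that the corkscrew is left gripped there with the knob fully tight. Let go, with the corkscrew lying flat and the can opener, bottle, tin and mug where they were.

Things in the scene. Friction and masses are not known exactly. Their poses are not given: they have to be found in the camera images.
- clamp_knob_grip (a point): Centre of the black bar-shaped clamp knob that stands upright on the divider's shoe, near the drawer's front. The bar is 48 mm long (along this point's x axis), 12 mm thick (y) and 20 mm high; z is up, on the turning axis. The bar spans -10.5 to +9.5 mm in height about this point, above a round neck 18 mm across; the flat aluminium shoe (52 mm wide, 46 mm deep) is 24 mm below this point, the drawer's rim 36 mm below. It travels with the divider.
- clamp_knob (a joint): Turn of the clamp knob in rad. 0: fully tight, hard stop; it grows anticlockwise seen from above (loosening) up to a stop at 4.4. It starts tight, at 0.05 to 0.4. The clamp's hold falls evenly from there and is gone at 2.4. Turning takes about 0.10 N m, rising to 0.15 N m at the tight end; it stays where it is left. Counts as slack above 2.1 and as tight below 0.6: more than most wrists turn in one grasp.
- divider (a joint): Slide of the divider across the drawer in m: 0 is mid-drawer, + towards the drawer's left (its +y); range -0.13 to 0.13. Clamped fast it withstands about 25 N; free it slides with about 2 N, stays where it is left, but holds no more than 2 N of pressure once let go.
- divider_left_face (a point): Point on the divider's left (+y) face, 30 mm above the drawer's underside. The divider is an upright beech panel 12 mm thick (y), 198 mm long (x, front to back), 73 mm high. y is the drawer's width, x its depth away from the robot.
- divider_right_face (a point): The same on the divider's right (-y) face, 12 mm from the left one; same axes.
- drawer_left_wall (a point): Point on the inner face of the open drawer's left side wall, half-way along the sliding bay; axes as the drawer: x away from the robot, y to its left, z up. The bay is 360 mm wide and 204 mm deep, its floor 22 mm below this point, its rim 55 mm above; a fixed narrow compartment behind it holds two corks and a church key. The drawer stands open and slides shut (away from the robot) only if pushed with 10 N or more.
- drawer_right_wall (a point): The same on the right side wall, 360 mm from the left one.
- corkscrew_center (a point): Middle of the chrome winged corkscrew (178 mm long, 0.26 kg), lying flat in the bay on the left or on the right of the divider (it varies), 14 mm above the floor. x runs from its screw to its ring handle (away from the robot), y to the left, z up. The screw tip is 88 mm towards -x; the bell there is 28 mm wide. It slides on the floor with 1 to 2 N; 5 to 12 N pins it well, over 30 N is too hard.
- corkscrew_left_tip (a point): Centre of the round end (16 mm across, 16 mm high, upright axis) of its raised left lever, 82 mm towards +x and 36 mm towards +y of the corkscrew's middle. The two ends are its widest part, 88 mm overall.
- corkscrew_right_tip (a point): Centre of the round end of its raised right lever, 82 mm towards +x and 36 mm towards -y; same size.
- can_opener_center (a point): Red-handled butterfly can opener, 175 mm long, 37 mm wide, lying in the bay on the other side of the divider; its key stands up 35 mm from the floor. Not to be disturbed.
- wine_bottle: Green wine bottle, 75 mm across, 305 mm tall, standing on the counter; origin at its foot.
- food_tin: Plain food tin, 75 mm across, 110 mm tall, standing on the counter; origin at its foot.
- mug: Stoneware mug, 82 mm across, 92 mm tall, standing on the counter; origin at its foot.
Mind the look-alikes: they are no part of the job. Leave any green look-alike of the part that bears corkscrew_center alone.

How it is judged:
On the way, in this order (a step that is already met when the one before it is completed fails the run):
1. the clamp knob is slackened until the divider runs free (value of joint clamp_knob above 2.1 rad), for 0.1 s.
2. with the clamp slack, the divider presses the corkscrew's lever ends against the drawer's side with more than 3 N (((y of corkscrew_left_tip in the frame of drawer_left_wall above -0.0105 m and y of corkscrew_right_tip in the frame of divider_left_face below 0.0105 m) or (y of corkscrew_right_tip in the frame of drawer_right_wall below 0.0105 m and y of corkscrew_left_tip in the frame of divider_right_face above -0.0105 m)) and value of joint clamp_knob above 1.5 rad and contact force between divider and corkscrew above 3 N), for 0.1 s.
At the end, for the whole second after the job is handed in: The clamp knob is tight (below 0.6 rad), the corkscrew lies flat and still with one lever end within 2.5 mm of the drawer's side wall and the other within 2.5 mm of the divider, which still bears on it with over 1 N, and the robot has let go (((y of corkscrew_left_tip in the frame of drawer_left_wall above -0.0105 m and y of corkscrew_right_tip in the frame of divider_left_face below 0.0105 m) or (y of corkscrew_right_tip in the frame of drawer_right_wall below 0.0105 m and y of corkscrew_left_tip in the frame of divider_right_face above -0.0105 m)) and angle between corkscrew_center's own z axis and vertical below 0.2 rad and contact force between divider and corkscrew above 1 N and value of joint clamp_knob below 0.6 rad and linear speed of corkscrew below 0.01 m/s); the robot touches nothing.
It fails at once if the corkscrew is squeezed with more than 30 N (contact force between divider and corkscrew above 30 N).
It fails at once if the can opener or another bystander is moved more than 40 mm (distance of any of can_opener_center, wine_bottle, food_tin, mug from where it was at the start of the episode above 0.04 m).
It also fails if it takes over 61 s, if anything falls off the work surface, if the arm or the gripper's body presses on something with over 40 N, if the wrist force passes 120 N, or if a joint passes its speed limit or range.

ROBOT

A 6-joint arm with a two-finger parallel gripper is mounted at the origin on the work surface. World frame = base frame: x ahead of the robot, y to its left, z up, the work surface at z = 0. Lengths are in m, angles in rad, forces in N, time in s.
With the tool pointing down it reaches from about 0.325 to 1 m from the base axis. Payload 5.1 kg.
Tool frame: the origin (TCP) lies on the centre line of the jaws, within the pads' length; the fingertips stand ctrl.tips_ahead ahead of it and the grasp point (between the pads) lies 6 mm ahead of it (ctrl.tips_ahead is the distance from the TCP to the fingertips, in m); z points along the fingers, x is the direction in which the jaws open and shut, and the axes are right-handed (so a half turn about z gives the same grasp; the last joint's range is limited). The gripper opens to 85 mm and grips with 20 to 120 N. Pads are 22 mm wide; open, the fingers measure 114 mm over their backs; the gripper's body (76 mm by 85 mm) begins 54 mm behind the grasp point. The pads swing forward as they close: fully open they stand 13 mm farther back than shut.
Start: joints at [1.176, 0.124, 1.65, -0, 1.367, -0.083], TCP at [0.199, 0.619, 0.256] pointing down, gripper open.
Joint ranges: [-2.61, 2.61], [-1.02, 2.33], [0.03, 2.71], [-1.35, 4.49], [0.32, 2.68], [-2.91, 2.91]. Speed limits (rad/s): [2.57, 2.57, 3.14, 3.14, 3.14, 3.14].

INTERFACE

Orientations are given as a unit quaternion [x, y, z, w].
In Python, from cell import status, optics, ticket, ctrl gives the robot as it stands.
- The arm moves only by the shell command python3 -m crank 'ROWS' [OPENING] [FORCE]. ROWS is JSON, a list of rows, each a list of 6 numbers: the shift along the tool's x, y, z in m, then the turn, a rotation vector about the tool's x, y, z in rad. In form: [[x, y, z, rx, ry, rz], ...]. A call has 1 to 10 rows; each row shifts and turns the commanded pose from where the row before left it, along the tool's axes as they then stand; what a row does not reach is not made up. A row lasts 1/8 s, in which the tool goes at most 62.5 mm and 10.7 degrees, less where a joint would pass 70% of its speed; a pose out of reach is approached as far as the arm can. A call with a gripper value outside its range is refused whole. OPENING is the opening in per cent of the stroke, from 0 (shut) to 100 (fully open), set as the call begins (- or left out, the last holds). The fingers move at their own pace and stop on an object; FORCE is the grip in N (left out, the last holds). Time passes only in rows, so rows that do not move let the fingers close. It gives the time, the measured TCP pose, the force and the opening at its end, in the units of the state.
- status.get_state(): the state, without advancing time (a new reading comes with each control period).
- optics.capture(name): name is "scene" or "top"; returns the picture (420x560x3 uint8, red, green, blue); there is no depth.
- optics.calibration(name): a dict with "K" (3x3 intrinsics, pixels), "world_from_camera" (4x4, takes a point from camera to world coordinates). Camera axes: x right, y down, z forward; pixel columns grow to the right and rows downward; lengths in m; the calibration is good to about 2 mm. A picture is of the moment at which its call begins. calibration takes no time and is no camera call.
- ticket.close_job(): hands the job in, once; it reports no verdict.
The state is a dict: "clock": time; "joint_pos": joint angles; "joint_vel": joint speeds; "joint_efforts": joint torques, N m; "tool_pos": TCP position; "tool_rot": TCP orientation; "ft_force": force on the tool from outside, world axes, zero at the start; "wrist_torque": the same for the moment, N m; "width": finger opening in m.
Only numpy, scipy, OpenCV 4.12 (cv2) and the standard library are available. Lean on these libraries where they do the work, as an engineer would, in place of code of your own. Each camera call takes 0.05 s, during which the arm holds its last target. There are 200 camera calls.

## Working session

There is one attempt and no reset: what is moved stays moved. The work goes in short steps, Python scripts to look and compute and a shell command to move; the robot and the scene stay as the last step left them, time stands still between calls to the robot, and variables do not carry over. Pictures are saved under pics/ and viewed, about 8 in all and at most 12, crops included, and the job is handed in when it is done.

```bash
mkdir -p pics; ls
python3 - <<'E'
from cell import status, optics, ctrl
import cv2
s=status.get_state();print(s, ctrl.tips_ahead)
for n in("scene","top"):
    im=optics.capture(n);cv2.imwrite(f"pics/{n}0.png",im[...,::-1]);c=optics.calibration(n);print(n,c["K"],c["world_from_camera"])
E
```

```text
pics
{'clock': 0.0, 'joint_pos': array([ 1.17640452e+00,  1.24525736e-01,  1.65171498e+00, -2.93113649e-05,
        1.36749505e+00, -8.26169229e-02]), 'joint_vel': array([-1.28596374e-07,  1.49419041e-03, -5.60238059e-05, -1.11189839e-03,
        5.15084403e-04,  1.22839498e-03]), 'joint_efforts': array([ 9.41077851e-04, -4.23600769e+01, -3.65456772e+01,  2.73933733e-05,
        6.97885858e-03, -1.41677347e-05]), 'tool_pos': array([0.1992099 , 0.618117  , 0.25501539]), 'tool_rot': array([ 8.08313452e-01,  5.88751403e-01, -9.07800175e-04,  5.69505848e-04]), 'ft_force': array([ 0.30902562,  0.12599765, -0.60560989]), 'wrist_torque': array([-0.00629546, -0.01678081, -0.01550179]), 'width': 0.08528852019065924} 0.025
scene [[457.54917264   0.         280.46525393]
 [  0.         457.54917264 216.95456502]
 [  0.           0.           1.        ]] [[ 0.83876649  0.38798904 -0.38201477  1.081294  ]
 [ 0.54436463 -0.58240875  0.60371119 -0.86913488]
 [ 0.01174458 -0.71432805 -0.69971245  1.09305383]
 [ 0.          0.          0.          1.        ]]
top [[456.22830164   0.         279.6551334 ]
 [  0.         456.22830164 214.91722253]
 [  0.           0.           1.        ]] [[-0.01255216 -0.98498872  0.17216176  0.26874577]
 [-0.99990636  0.01142603 -0.00753055  0.01104456]
 [ 0.00545039 -0.17224017 -0.98503991  1.53769615]
 [ 0.          0.          0.          1.        ]]
```

View pics/scene0.png

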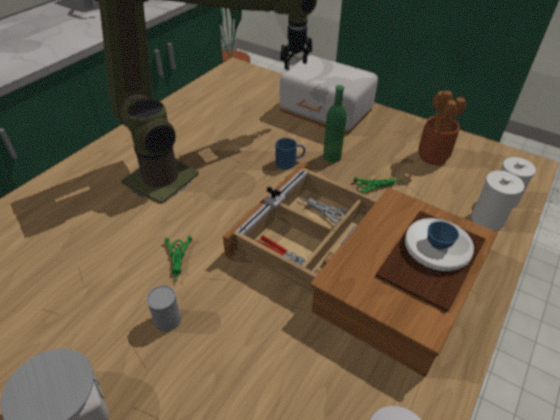

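View pics/top0.png

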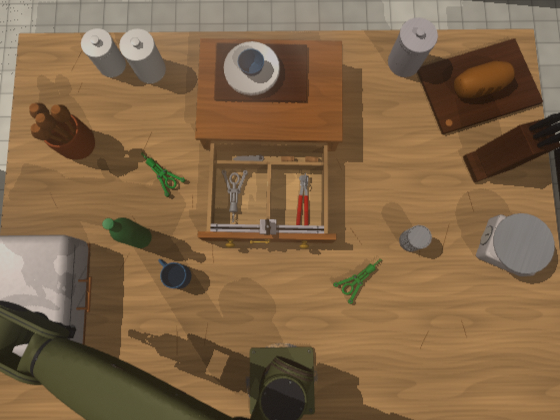

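Scene view: drawer with knob at (274,195), chrome corkscrew at (325,210) left of the divider, and red opener at (280,248). In the top view the look-alikes for the corkscrew are the green ones at (165,175) and (358,281), and the can opener at (304,200). My choice is the chrome one in the left bay at (234,195). The knob is at (267,227). I'll check both in one crop.

```bash
python3 - <<'E'
import cv2,numpy as np
a=cv2.imread("pics/top0.png")[140:250,195:345];b=cv2.imread("pics/scene0.png")[165:285,220:380]
a=cv2.resize(a,None,fx=5,fy=5,interpolation=2);b=cv2.resize(b,(0,0),fx=5,fy=5,interpolation=2)
cv2.imwrite("pics/c1.png",a);cv2.imwrite("pics/c2.png",b)
E
cat > h.py <<'E'
from cell import status, optics, ctrl
import numpy as np
from scipy.spatial.transform import Rotation as R
def ray(n,uv,z):
    c=optics.calibration(n);T=c["world_from_camera"];d=T[:3,:3]@np.linalg.inv(c["K"])@[*uv,1];o=T[:3,3];return o+d*(z-o[2])/d[2]
def rays(a,b):
    # two views [(n,uv)] -> closest point, gap
    o=[];D=[]
    for n,uv in(a,b):
        c=optics.calibration(n);T=c["world_from_camera"];d=T[:3,:3]@np.linalg.inv(c["K"])@[*uv,1];D.append(d/np.linalg.norm(d));o.append(T[:3,3])
    t=np.linalg.lstsq(np.c_[D[0],-D[1]],o[1]-o[0],rcond=None)[0];p=o[0]+D[0]*t[0];q=o[1]+D[1]*t[1];return (p+q)/2,np.linalg.norm(p-q)
def tool(p,yaw=None):
    # move in tool axes from present pose to point p (TCP), world-yaw of tool x
    s=status.get_state();r=R.from_quat(s["tool_rot"]);print("t",s["clock"],"tcp",s["tool_pos"].round(4),"xaxis yaw",np.arctan2(*r.as_matrix()[[1,0],0]).round(3),"zax",r.as_matrix()[:,2].round(3),"d tool",(r.inv().apply(np.array(p)-s["tool_pos"])).round(4),"q",s["joint_pos"].round(2),"F",s["ft_force"].round(1),"M",s["wrist_torque"].round(2),"w",s["width"].round(4))
E
```

```text
(no output)
```

View pics/c1.png

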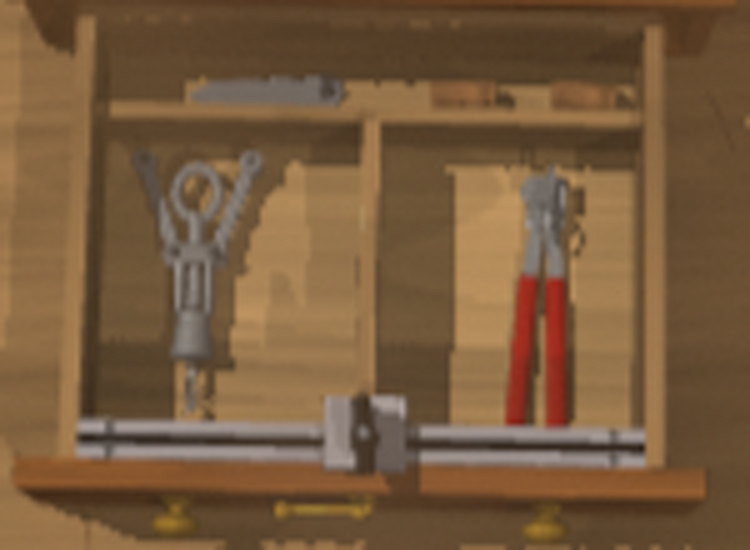

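View pics/c2.png

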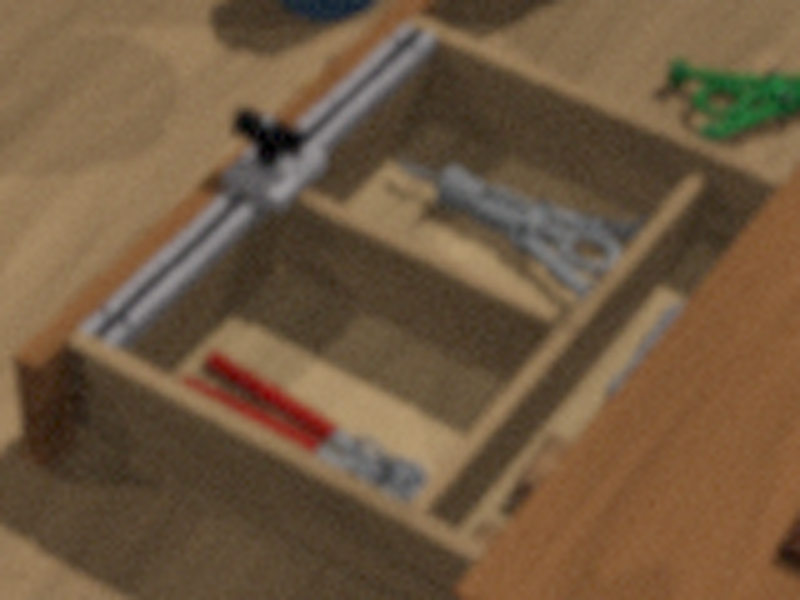

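Chrome corkscrew is in the left bay, with lever ends at crop (145,160) and (252,160). The divider is at x≈370, and the knob bar at (364,433) points roughly along world x. Next I measure with masks and rays.

Run:
```python
from h import *
import cv2
def dark(n,box,th):
    g=cv2.imread(f"pics/{n}0.png").max(2)[box[1]:box[3],box[0]:box[2]].astype(float)
    m=(g<th).astype(np.uint8);k,l,s,c=cv2.connectedComponentsWithStats(m)
    for i in range(1,k):
        if s[i,4]>8:
            ys,xs=np.nonzero(l==i);r=cv2.minAreaRect(np.c_[xs,ys].astype(np.float32));print(n,s[i],c[i]+box[:2],r)
    print(g.astype(int)) if n=="top" else 0
dark("top",(257,215,280,240),75);dark("scene",(262,182,286,202),45)
P,g=rays(("top",(267.8,226.6)),("scene",(273.6,192)));print(P,g)
z=P[2]
for k,uv,zz in[("Ltip",(224,172),z-36e-3-55e-3-22e-3+.014),("Rtip",(245.4,172),z-.099),("rimL",(214.4,190),z-.036),("rimR",(323.6,190),z-.036),("divL",(267.4,190),z-.04),("divR",(271,190),z-.04)]:print(k,ray("top",uv,zz).round(4))
tool(P)
```

```text
top [ 9  5  4  6 11] [267.54545455 221.90909091] ((10.5, 7.500000476837158), (5.4912519454956055, 1.9611612558364868), 78.69007110595703)
top [ 9 12  5  8 23] [267.91304348 230.17391304] ((11.480770111083984, 15.403844833374023), (6.471832275390625, 4.3145551681518555), 78.69007110595703)
[[147 147 146 145 145 145 146 144 143 148 152 155 161 101  91  91  90  91
   90  91  90  92  92]
 [150 151 150 149 149 148 149 148 147 148 145 144 150 100  89  91  90  90
   90  88  89  89  89]
 [154 154 155 156 154 155 154 154 154 148 140 138 142  97  94  94  94  92
   94  90  91  91  91]
 [157 157 158 158 158 158 158 159 159 135 116 123 140  98  95  97  97  95
   96  94  94  95  95]
 [157 156 144 163 156 153 154 154 127  98  83  89 149 148 147 147 148 132
  132  98  93  95  94]
 [157 158 148 165 151 147 149 148  95  73  70  67 140 167 169 169 168 159
  164 103  94  94  94]
 [161 161 158 163 148 146 146 145 102  75  69  67 104 130 160 164 164 163
  172 108  95  96  97]
 [158 158 155 161 148 145 145 145 106  76  69  68  83 103 129 134 134 135
  168 108  97  99  99]
 [155 155 153 162 148 145 144 145 
[... 2187 characters left out ...]
ool_pos"].round(4),"xaxis yaw",np.arctan2(*r.as_matrix()[[1,0],0]).round(3),"zax",r.as_matrix()[:,2].round(3),"d tool",(r.inv().apply(np.array(p)-s["tool_pos"])).round(4),"q",s["joint_pos"].round(2),"F",s["ft_force"].round(1),"M",s["wrist_torque"].round(2),"w",s["width"].round(4))
                                                                                                                                                                                                                                                                                                                                                          ^^^^^^^^^^^^^^^^
AttributeError: 'float' object has no attribute 'round'
```

```bash
sed -i 's/s\["width"\].round(4)/round(float(s["width"]),4)/' h.py
python3 - <<'E'
from h import *
t=lambda x,y:("top",(195+x/5-.4,140+y/5-.4)); s=lambda x,y:("scene",(220+x/5-.4,165+y/5-.4))
for k,a,b in[("shoe-x-y",t(405,471),s(222,178)),("shoe+x-y",t(407,397),s(265,207)),("shoe+x+y",t(325,397),s(328,160)),("Rtip",t(252,160),s(585,290)),("divEnd",t(371,118),s(560,325)),("rimFR inner",t(645,430),s(85,330)),("rimFL inner",t(78,425),s(430,30)),("opener red tip",t(515,420),s(185,380))]:
    p,g=rays(a,b);print(k,p.round(4),round(g,4))
for z in(.125,.135,.145):print(ray("top",(267.1,225.9),z))
tool([.478,.035,.2])
E
```

```text
shoe-x-y [0.4585 0.0141 0.1094] 0.0012
shoe+x-y [0.5013 0.0088 0.1116] 0.0095
shoe+x+y [0.5064 0.0644 0.111 ] 0.0017
Rtip [0.677  0.1134 0.0475] 0.0041
divEnd [0.6943 0.0337 0.0927] 0.001
rimFR inner [ 0.4764 -0.1423  0.1167] 0.0132
rimFL inner [0.4905 0.2208 0.1066] 0.0005
opener red tip [ 0.4966 -0.0671  0.0182] 0.0195
[0.48121441 0.03997619 0.125     ]
[0.47971042 0.03977139 0.135     ]
[0.47820643 0.0395666  0.145     ]
t 0.1 tcp [0.1993 0.6182 0.2552] xaxis yaw 1.259 zax [-0.001 -0.002 -1.   ] d tool [-0.4694  0.4442  0.056 ] q [ 1.18  0.12  1.65 -0.    1.37 -0.08] F [ 0.4 -0.1  0.7] M [0.01 0.03 0.  ] w 0.0853
```

Knob estimate: (0.4795, 0.038), bar centre z≈0.134 (shoe triangulated at 0.110 + 0.024, which agrees). The bar's yaw is about +0.1 from x. The divider needs to travel about +0.08 m. I'll carry the tool over at height, then turn it.

```bash
python3 -m crank '[[-0.039,0.037,0,0,0,0],[-0.039,0.037,0,0,0,0],[-0.039,0.037,0,0,0,0],[-0.039,0.037,0,0,0,0],[-0.039,0.037,0,0,0,0],[-0.039,0.037,0,0,0,0],[-0.039,0.037,0,0,0,0],[-0.039,0.037,0,0,0,0],[-0.039,0.037,0,0,0,0],[-0.039,0.037,0,0,0,0]]' 100
python3 -m crank '[[-0.039,0.037,0,0,0,0],[-0.039,0.037,0,0,0,0],[0,0,0,0,0,0.18],[0,0,0,0,0,0.18],[0,0,0,0,0,0.18],[0,0,0,0,0,0.18],[0,0,0,0,0,0.18],[0,0,0,0,0,0.18],[0,0,0,0,0,0.18],[0,0,0,0,0,0.18]]'
python3 -m crank '[[0,0,0,0,0,0.18],[0,0,0,0,0,0.18],[0,0,0,0,0,0.18],[0,0,0,0,0,0.18],[0,0,0,0,0,0.18],[0,0,0,0,0,0.18],[0,0,0,0,0,0.18],[0,0,0,0,0,0]]' 40
python3 -c "
from h import *
tool([.4795,.038,.185])"
```

```text
clock: 1.35
tool_pos: [0.4321, 0.1322, 0.256]
tool_rot: [0.808, 0.589, 0.0, -0.0]
ft_force: [0.5, 0.7, 0.0]
width: 0.0856
clock: 2.6
tool_pos: [0.4781, 0.037, 0.2558]
tool_rot: [0.996, -0.093, -0.0, 0.0]
ft_force: [-0.2, 0.9, -0.3]
width: 0.0856
clock: 3.6
tool_pos: [0.4782, 0.037, 0.2558]
tool_rot: [0.752, -0.659, -0.0, 0.0]
ft_force: [-0.3, 0.6, 0.1]
width: 0.0339
t 3.6 tcp [0.4782 0.037  0.2558] xaxis yaw -1.439 zax [-0.001  0.    -1.   ] d tool [-0.0008 -0.0015  0.0708] q [-0.03 -0.26  2.02  0.    1.39  1.4 ] F [-0.3  0.6  0.1] M [-0.02 -0.   -0.01] w 0.0339
```

```bash
python3 -m crank '[[-0.001,-0.0015,0.035,0,0,0.03],[0,0,0.034,0,0,0],[0,0,0,0,0,0],[0,0,0,0,0,0]]'
python3 - <<'E'
from h import *
import cv2
im=optics.capture("scene")[...,::-1][150:230,230:320];tm=optics.capture("top")[...,::-1][195:255,230:310]
cv2.imwrite("pics/a1.png",np.hstack([cv2.resize(im,(400,360),interpolation=2),cv2.resize(tm,(400,360),interpolation=2)]))
E
```

```text
clock: 4.1
tool_pos: [0.4804, 0.0382, 0.1885]
tool_rot: [0.742, -0.67, 0.001, -0.0]
ft_force: [0.5, -0.4, 0.6]
width: 0.0342
```

View pics/a1.png

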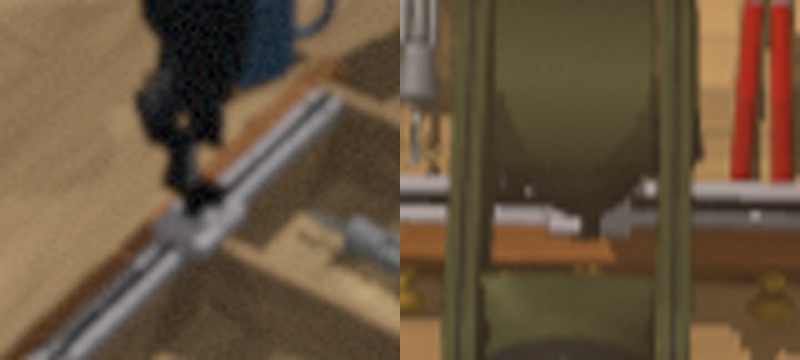

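The left pane shows the fingers hanging directly over the bar (knob at (205,190)). The right pane shows the top view blocked by the arm. Descending to straddle the bar.

```bash
python3 -m crank '[[0,0,0.012,0,0,0],[0,0,0.012,0,0,0],[0,0,0.006,0,0,0],[0,0,0.006,0,0,0],[0,0,0,0,0,0]]'
python3 -m crank '[[0,0,0,0,0,0],[0,0,0,0,0,0],[0,0,0,0,0,0],[0,0,0,0,0,0]]' 0 40
python3 -c "
from h import *
tool([.4795,.038,.150])"
```

```text
clock: 4.82
tool_pos: [0.4794, 0.0382, 0.1506]
tool_rot: [0.742, -0.671, -0.0, 0.0]
ft_force: [-0.3, -0.8, 0.7]
width: 0.0342
clock: 5.32
tool_pos: [0.48, 0.0386, 0.1517]
tool_rot: [0.741, -0.671, -0.0, -0.0]
ft_force: [-2.0, 4.2, 2.6]
width: 0.0152
t 5.325 tcp [0.48   0.0386 0.1517] xaxis yaw -1.471 zax [ 0.     0.001 -1.   ] d tool [0.0005 0.0005 0.0017] q [-0.03 -0.17  2.12  0.    1.19  1.44] F [-2.   4.2  2.6] M [ 0.71  0.25 -0.01] w 0.0152
```

```bash
python3 -m crank '[[0,0,0,0,0,0],[0,0,0,0,0,0],[0,0,0,0,0,0]]'
python3 - <<'E'
from h import *
import cv2
tool([.4795,.038,.150])
im=optics.capture("scene")[...,::-1][165:215,245:310];cv2.imwrite("pics/a2.png",cv2.resize(im,None,fx=8,fy=8,interpolation=2))
E
```

```text
clock: 5.7
tool_pos: [0.48, 0.0386, 0.1517]
tool_rot: [0.741, -0.671, -0.0, -0.0]
ft_force: [-2.4, 4.8, 3.7]
width: 0.0151
t 5.7 tcp [0.48   0.0386 0.1517] xaxis yaw -1.471 zax [ 0.     0.001 -1.   ] d tool [0.0005 0.0005 0.0017] q [-0.03 -0.17  2.12  0.    1.19  1.44] F [-2.4  4.8  3.7] M [0.85 0.22 0.02] w 0.0151
```

View pics/a2.png

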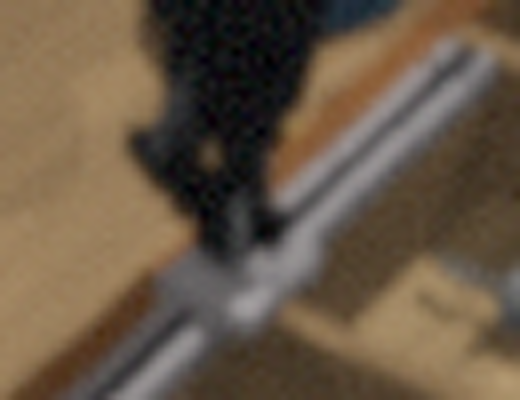

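The fingers are gripping the bar, but the width reads 15 mm against an expected 12. I'll start loosening gently and watch the torque and width.

```bash
python3 -m crank '[[0,0,0,0,0,-0.1],[0,0,0,0,0,-0.1],[0,0,0,0,0,-0.1],[0,0,0,0,0,-0.1],[0,0,0,0,0,0]]' 0 60
python3 -c "
from h import *
tool([.4795,.038,.150])"
```

```text
clock: 6.38
tool_pos: [0.4798, 0.0391, 0.1518]
tool_rot: [0.86, -0.51, -0.001, -0.001]
ft_force: [-2.3, 7.1, 4.3]
width: 0.0137
t 6.375 tcp [0.4798 0.0391 0.1518] xaxis yaw -1.071 zax [-0.     0.002 -1.   ] d tool [0.0008 0.0008 0.0018] q [-0.03 -0.17  2.12  0.    1.19  1.04] F [-2.3  7.1  4.3] M [1.2  0.42 0.08] w 0.0137
```

```bash
python3 -m crank '[[-0.0013,-0.0007,0,0,0,0],[0,0,0,0,0,-0.15],[0,0,0,0,0,-0.15],[0,0,0,0,0,-0.15],[0,0,0,0,0,-0.15],[0,0,0,0,0,-0.15],[0,0,0,0,0,-0.15],[0,0,0,0,0,-0.15],[0,0,0,0,0,0]]'
python3 - <<'E'
from h import *
import cv2
tool([.4795,.038,.150])
im=optics.capture("scene")[...,::-1][165:215,245:310];cv2.imwrite("pics/a3.png",cv2.resize(im,None,fx=8,fy=8,interpolation=2))
E
```

```text
clock: 7.5
tool_pos: [0.4785, 0.0401, 0.1516]
tool_rot: [1.0, -0.01, -0.002, -0.0]
ft_force: [-7.8, 5.8, 8.7]
width: 0.0141
t 7.5 tcp [0.4785 0.0401 0.1516] xaxis yaw -0.02 zax [-0.004  0.001 -1.   ] d tool [0.001  0.0021 0.0016] q [-0.03 -0.17  2.12  0.    1.19 -0.01] F [-7.8  5.8  8.7] M [ 0.92  1.34 -0.01] w 0.0141
```

View pics/a3.png

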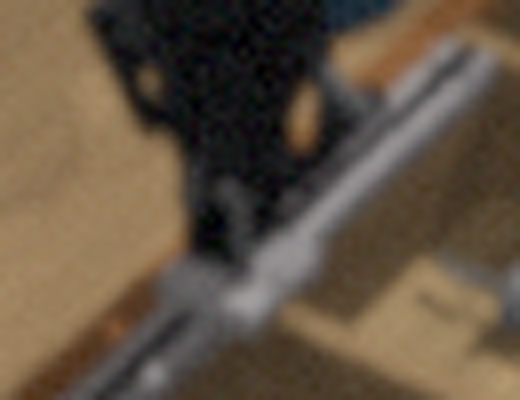

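The bar has turned with the gripper and now lies along y. Fx shows the knob's axis slightly nearer the robot, so I'll trim the position before turning further.

```bash
python3 -m crank '[[-0.0015,-0.001,-0.0012,0,0,0],[0,0,0,0,0,0]]'
python3 -m crank '[[0,0,0,0,0,-0.15],[0,0,0,0,0,-0.15],[0,0,0,0,0,-0.15],[0,0,0,0,0,-0.15],[0,0,0,0,0,0]]'
python3 -c "
from h import *
tool([.4795,.038,.150])"
```

```text
clock: 7.8
tool_pos: [0.4782, 0.0403, 0.1518]
tool_rot: [1.0, -0.01, 0.0, 0.001]
ft_force: [1.3, 2.4, -2.4]
width: 0.0136
clock: 8.43
tool_pos: [0.4774, 0.0401, 0.1517]
tool_rot: [0.959, 0.285, -0.002, 0.0]
ft_force: [-2.1, -1.1, -1.0]
width: 0.0136
t 8.425 tcp [0.4774 0.0401 0.1517] xaxis yaw 0.577 zax [-0.003 -0.001 -1.   ] d tool [0.0006 0.0029 0.0017] q [-0.03 -0.17  2.12 -0.    1.19 -0.6 ] F [-2.1 -1.1 -1. ] M [-0.1   0.61  0.05] w 0.0136
```

```bash
python3 -m crank '[[0,0,0,0,0,-0.15],[0,0,0,0,0,-0.15],[0,0,0,0,0,-0.15],[0,0,0,0,0,-0.15],[0,0,0,0,0,-0.15],[0,0,0,0,0,0],[0,0,0,0,0,0]]'
python3 -c "
from h import *
tool([.4785,.06,.1517])"
```

```text
clock: 9.3
tool_pos: [0.4768, 0.04, 0.1517]
tool_rot: [0.788, 0.616, -0.002, -0.001]
ft_force: [-6.0, -1.3, 1.2]
width: 0.0136
t 9.3 tcp [0.4768 0.04   0.1517] xaxis yaw 1.326 zax [-0.005 -0.002 -1.   ] d tool [ 0.0198 -0.0032 -0.    ] q [-0.03 -0.17  2.12 -0.    1.2  -1.35] F [-6.  -1.3  1.2] M [-0.29  1.04  0.05] w 0.0136
```

```bash
python3 -m crank '[[-0.0002,-0.001,0,0,0,0],[0.0097,-0.0024,0,0,0,0],[0,0,0,0,0,0]]'
python3 -m crank '[[0.0097,-0.0024,0,0,0,0],[0.0097,-0.0024,0,0,0,0],[0.0097,-0.0024,0,0,0,0],[0,0,0,0,0,0]]'
python3 -c "
from h import *
tool([.4768,.04,.1517])"
```

```text
clock: 9.68
tool_pos: [0.4769, 0.0514, 0.1518]
tool_rot: [0.787, 0.616, -0.0, -0.001]
ft_force: [-1.8, 0.8, -5.2]
width: 0.0138
clock: 10.18
tool_pos: [0.4777, 0.0824, 0.152]
tool_rot: [0.787, 0.617, 0.001, -0.0]
ft_force: [4.9, 1.7, -12.6]
width: 0.0134
t 10.175 tcp [0.4777 0.0824 0.152 ] xaxis yaw 1.33 zax [ 0.002  0.002 -1.   ] d tool [-0.0414  0.0093  0.0002] q [ 0.06 -0.16  2.11  0.    1.19 -1.27] F [  4.9   1.7 -12.6] M [ 0.29 -0.85 -0.01] w 0.0134
```

```bash
python3 -m crank '[[0.0002,0.0008,0.001,0,0,0],[0.0049,-0.0012,0,0,0,0],[0,0,0,0,0,0]]'
python3 -m crank '[[0.0049,-0.0012,0,0,0,0],[0.0049,-0.0012,0,0,0,0],[0.0049,-0.0012,0,0,0,0],[0,0,0,0,0,0]]'
python3 - <<'E'
from h import *
import cv2
tool([.4768,.04,.1517])
im=optics.capture("scene")[...,::-1][145:290,220:390];cv2.imwrite("pics/a4.png",cv2.resize(im,None,fx=4,fy=4,interpolation=2))
E
```

```text
clock: 10.55
tool_pos: [0.478, 0.0863, 0.1518]
tool_rot: [0.787, 0.617, -0.0, -0.0]
ft_force: [-1.7, 1.3, -4.5]
width: 0.0135
clock: 11.05
tool_pos: [0.4784, 0.1016, 0.1518]
tool_rot: [0.787, 0.617, 0.001, -0.0]
ft_force: [-1.3, 1.2, -3.3]
width: 0.013
t 11.05 tcp [0.4784 0.1016 0.1518] xaxis yaw 1.329 zax [ 0.001  0.001 -1.   ] d tool [-0.0602  0.0132 -0.    ] q [ 0.1  -0.15  2.1   0.    1.19 -1.23] F [-1.3  1.2 -3.3] M [0.11 0.1  0.03] w 0.013
```

View pics/a4.png

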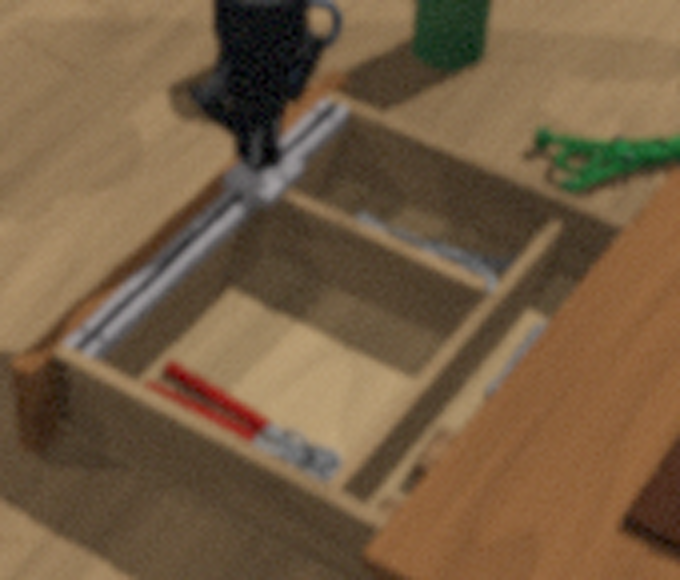

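The divider follows the knob and the opener is untouched (red handle at (210,400)). The corkscrew is partly hidden behind the divider. Continuing in small steps.

```bash
for i in 1 2 3; do python3 -m crank '[[0.0029,-0.0007,0,0,0,0],[0.0019,-0.0005,0,0,0,0],[0,0,0,0,0,0]]'|grep -E "pos|force"; done
```

```text
tool_pos: [0.4785, 0.106, 0.1518]
ft_force: [0.9, -0.5, -4.9]
tool_pos: [0.4785, 0.1109, 0.1518]
ft_force: [2.7, -2.3, -4.4]
tool_pos: [0.4786, 0.116, 0.1517]
ft_force: [4.1, -1.6, -4.1]
```

```bash
python3 -m crank '[[0.0012,0.0004,0,0,0,0],[0,0,0,0,0,0]]'|grep -E "pos|force"; for i in 1 2; do python3 -m crank '[[0.001,-0.0002,0,0,0,0],[0,0,0,0,0,0]]'|grep -E "pos|force"; done
```

```text
tool_pos: [0.4788, 0.117, 0.1517]
ft_force: [2.2, -2.4, -1.2]
tool_pos: [0.4788, 0.118, 0.1517]
ft_force: [2.5, -3.2, -2.2]
tool_pos: [0.4789, 0.119, 0.1517]
ft_force: [1.9, -3.1, -0.6]
```

```bash
for i in 1 2 3 4; do python3 -m crank '[[0.001,-0.0002,0,0,0,0],[0,0,0,0,0,0]]'|grep -E "pos|force"; done
```

```text
tool_pos: [0.4789, 0.12, 0.1517]
ft_force: [-0.5, -2.5, -0.6]
tool_pos: [0.4789, 0.121, 0.1516]
ft_force: [1.1, -2.1, 1.6]
tool_pos: [0.479, 0.122, 0.1516]
ft_force: [-0.0, -2.4, 1.7]
tool_pos: [0.479, 0.123, 0.1517]
ft_force: [-0.2, -2.2, 2.1]
```

```bash
for i in 1 2 3; do python3 -m crank '[[0.001,-0.0002,0,0,0,0],[0,0,0,0,0,0]]'|grep -E "pos|force"; done
```

```text
tool_pos: [0.4791, 0.124, 0.1516]
ft_force: [-0.5, -2.5, 2.6]
tool_pos: [0.4791, 0.1251, 0.1516]
ft_force: [-1.2, -2.1, 2.5]
tool_pos: [0.4791, 0.1261, 0.1516]
ft_force: [-1.3, -2.5, 2.7]
```

Run:
```python
from h import *
import cv2
a=optics.capture("scene")[...,::-1][145:290,220:390];b=optics.capture("top")[...,::-1][145:245,200:290]
cv2.imwrite("pics/a5.png",np.hstack([cv2.resize(a,(470,400),interpolation=2),cv2.resize(b,(330,400),interpolation=2)]))
```

```text
(no output)
```

View pics/a5.png

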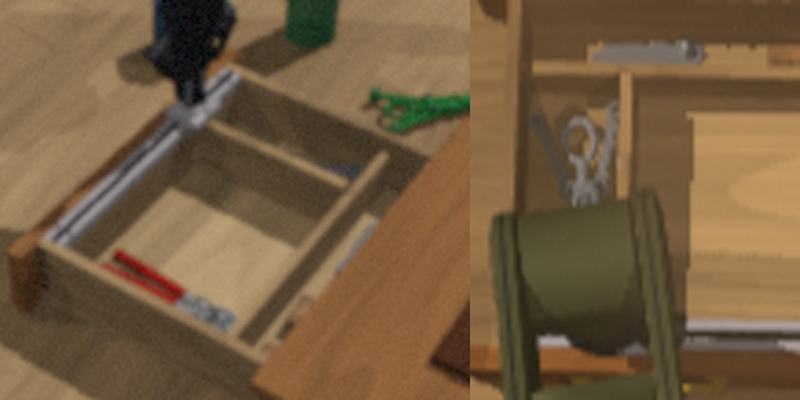

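Right pane: the right lever end (612,108) touches the divider, and the left end (540,120) is a few mm short of the wall (edge at about 528, before parallax). Continuing.

```bash
for i in 1 2 3 ; do python3 -m crank '[[0.001,-0.0002,0,0,0,0],[0,0,0,0,0,0]]'|grep -E "pos|force"; done
```

```text
tool_pos: [0.4792, 0.1271, 0.1516]
ft_force: [-2.6, -3.1, 4.4]
tool_pos: [0.4792, 0.1281, 0.1515]
ft_force: [-2.9, -1.9, 4.7]
tool_pos: [0.4792, 0.1287, 0.1516]
ft_force: [-3.3, -3.3, 4.5]
```

```bash
python3 -m crank '[[-0.0001,-0.0005,-0.0005,0,0,0],[0,0,0,0,0,0]]'|grep -E "pos|force";for i in 1 2 ; do python3 -m crank '[[0.0005,-0.0001,0,0,0,0],[0,0,0,0,0,0]]'|grep -E "pos|force"; done
```

```text
tool_pos: [0.4791, 0.1287, 0.1517]
ft_force: [1.1, -5.3, -0.1]
tool_pos: [0.4791, 0.1288, 0.1517]
ft_force: [1.3, -6.5, 0.3]
tool_pos: [0.4791, 0.1289, 0.1516]
ft_force: [0.2, -7.9, 0.8]
```

Contact: the tool stalls at y=0.1289 and Fy is climbing, with about −2.4 N of that being sliding friction. Two more half-millimetre steps for a firm 8 N or so.

```bash
for i in 1 2 ; do python3 -m crank '[[0.0005,-0.0001,0,0,0,0],[0,0,0,0,0,0]]'|grep -E "pos|force"; done; python3 -m crank '[[0,0,0,0,0,0.1],[0,0,0,0,0,0.1],[0,0,0,0,0,0.1],[0,0,0,0,0,0]]'
```

```text
tool_pos: [0.4791, 0.1291, 0.1516]
ft_force: [0.5, -10.4, -0.2]
tool_pos: [0.4791, 0.1292, 0.1516]
ft_force: [1.3, -11.7, 1.1]
clock: 17.32
tool_pos: [0.4793, 0.1296, 0.1516]
tool_rot: [0.871, 0.492, -0.0, 0.002]
ft_force: [1.0, -9.6, 0.3]
width: 0.0133
```

```bash
for i in 1 2 ; do python3 -m crank '[[0,0,0,0,0,0.12],[0,0,0,0,0,0.12],[0,0,0,0,0,0.12],[0,0,0,0,0,0]]'|grep -E "pos|force|width"; done;  python3 -c "
from h import *
tool([.479,.1292,.1517])"
```

```text
tool_pos: [0.4796, 0.13, 0.1517]
ft_force: [3.1, -8.1, -1.7]
width: 0.0134
tool_pos: [0.4801, 0.1302, 0.1518]
ft_force: [5.0, -7.7, -2.7]
width: 0.0135
t 18.325 tcp [0.4801 0.1302 0.1518] xaxis yaw 0.309 zax [ 0.004 -0.002 -1.   ] d tool [-0.0014  0.0006  0.0001] q [ 0.16 -0.13  2.09 -0.    1.18 -0.15] F [ 5.  -7.7 -2.7] M [-1.17 -0.87 -0.06] w 0.0135
```

```bash
python3 -m crank '[[0.0011,-0.0002,0,0,0,0],[0,0,0,0,0,0.12],[0,0,0,0,0,0.12],[0,0,0,0,0,0.12],[0,0,0,0,0,0]]'|grep -E "pos|force|width";python3 -m crank '[[0,0,0,0,0,0.12],[0,0,0,0,0,0.12],[0,0,0,0,0,0.12],[0,0,0,0,0,0]]'|grep -E "pos|force|width";  python3 -c "
from h import *
tool([.479,.1292,.1517])"
```

```text
tool_pos: [0.4808, 0.1303, 0.1517]
ft_force: [3.1, -8.8, -0.5]
width: 0.0132
tool_pos: [0.4813, 0.1302, 0.1518]
ft_force: [5.7, -8.6, -2.7]
width: 0.0132
t 19.45 tcp [0.4813 0.1302 0.1518] xaxis yaw -0.411 zax [ 0.004 -0.003 -1.   ] d tool [-0.0017  0.0019  0.0001] q [ 0.16 -0.13  2.08 -0.    1.18  0.57] F [ 5.7 -8.6 -2.7] M [-1.53 -0.9  -0.02] w 0.0132
```

```bash
python3 -m crank '[[0.0009,-0.0004,0,0,0,0],[0,0,0,0,0,0.12],[0,0,0,0,0,0.12],[0,0,0,0,0,0.12],[0,0,0,0,0,0]]'|grep -E "pos|force|width";python3 -m crank '[[0,0,0,0,0,0.12],[0,0,0,0,0,0.12],[0,0,0,0,0,0.12],[0,0,0,0,0,0]]'|grep -E "pos|force|width";  python3 -c "
from h import *
tool([.479,.1292,.1517])"
```

```text
tool_pos: [0.4819, 0.13, 0.1518]
ft_force: [3.2, -10.4, -0.5]
width: 0.0135
tool_pos: [0.4822, 0.1295, 0.1519]
ft_force: [5.6, -10.8, -0.6]
width: 0.0136
t 20.575 tcp [0.4822 0.1295 0.1519] xaxis yaw -1.131 zax [ 0.004 -0.005 -1.   ] d tool [-0.0011  0.0031  0.0002] q [ 0.16 -0.12  2.08 -0.01  1.18  1.29] F [  5.6 -10.8  -0.6] M [-2.01 -0.8   0.02] w 0.0136
```

```bash
for i in 1 2 3; do python3 -m crank '[[0,0,0,0,0,0.1],[0,0,0,0,0,0.1],[0,0,0,0,0,0]]'|grep -E "pos|force|width"; python3 -c "
from h import *
tool([.479,.1292,.1517])"|sed 's/.*xaxis/x/'; done
```

```text
tool_pos: [0.4823, 0.1293, 0.1519]
ft_force: [5.5, -12.7, -1.3]
width: 0.0137
x yaw -1.331 zax [ 0.004 -0.006 -1.   ] d tool [-0.0007  0.0033  0.0002] q [ 0.16 -0.12  2.08 -0.01  1.18  1.49] F [  5.5 -12.7  -1.3] M [-2.18 -0.91  0.03] w 0.0137
tool_pos: [0.4824, 0.129, 0.1519]
ft_force: [5.6, -13.6, -0.5]
width: 0.0132
x yaw -1.531 zax [ 0.004 -0.006 -1.   ] d tool [-0.0004  0.0034  0.0002] q [ 0.16 -0.12  2.08 -0.01  1.18  1.69] F [  5.6 -13.6  -0.5] M [-2.42 -0.88  0.03] w 0.0132
tool_pos: [0.4826, 0.1287, 0.1521]
ft_force: [5.3, -14.4, -0.3]
width: 0.0134
x yaw -1.729 zax [ 0.005 -0.007 -1.   ] d tool [0.0001 0.0037 0.0004] q [ 0.16 -0.12  2.08 -0.01  1.18  1.89] F [  5.3 -14.4  -0.3] M [-2.46 -1.    0.68] w 0.0134
```

Mz jumped to 0.68 N m, so the knob is at its tight stop. I'll unwind the arm's stored load, release, and rise.

```bash
python3 -m crank '[[0.0014,-0.001,0,0,0,-0.05],[0.0014,-0.001,0,0,0,0],[0,0,0,0,0,0]]'; python3 -m crank '[[0,0,0,0,0,0],[0,0,0,0,0,0],[0,0,0,0,0,0],[0,0,0,0,0,0]]' 35; python3 -m crank '[[0,0,-0.01,0,0,0],[0,0,-0.02,0,0,0],[0,0,-0.04,0,0,0],[0,0,-0.05,0,0,0],[0,0,0,0,0,0]]'
```

```text
clock: 22.08
tool_pos: [0.4828, 0.1283, 0.1521]
tool_rot: [-0.667, 0.745, -0.001, 0.0]
ft_force: [1.6, -5.1, 1.7]
width: 0.0135
clock: 22.58
tool_pos: [0.4823, 0.1288, 0.1519]
tool_rot: [-0.667, 0.745, 0.0, 0.0]
ft_force: [-0.1, 1.2, 0.6]
width: 0.0297
clock: 23.2
tool_pos: [0.4849, 0.129, 0.2786]
tool_rot: [-0.667, 0.745, -0.003, 0.005]
ft_force: [-0.0, 0.2, -0.6]
width: 0.0296
```

Clear of the knob. I'll move the arm back toward the robot so the top view is open (tool yaw ≈ −1.68, so tool +y is world −x) and check.

```bash
python3 -m crank '[[0.01,0.02,-0.04,0,0,0],[0.02,0.02,-0.05,0,0,0],[0.05,0.01,-0.02,0,0,0],[0.06,0.01,0,0,0,0],[0.06,0,0,0,0,0],[0.06,0,0,0,0,0],[0,0,0,0,0,0]]'
python3 - <<'E'
from h import *
import cv2
b=optics.capture("top")[...,::-1]; cv2.imwrite("pics/topf.png",b)
c=optics.capture("scene")[...,::-1]; cv2.imwrite("pics/scenef.png",c)
cv2.imwrite("pics/a6.png",cv2.resize(b[140:250,195:345],None,fx=5,fy=5,interpolation=2))
a=cv2.imread("pics/top0.png");d=cv2.absdiff(a,b).max(2)
print("opener diff",d[168:228,292:315].mean(),"tin",d[225:255,398:435].mean(),"bottle",d[215:250,100:152].mean(),"mug",d[258:292,158:192].mean())
E
```

```text
clock: 24.08
tool_pos: [0.3932, -0.1265, 0.3813]
tool_rot: [-0.664, 0.748, 0.001, -0.0]
ft_force: [-0.2, 0.6, -0.0]
width: 0.0299
opener diff 8.357971014492753 tin 6.397297297297297 bottle 6.941208791208791 mug 4.914359861591696
```

View pics/a6.png

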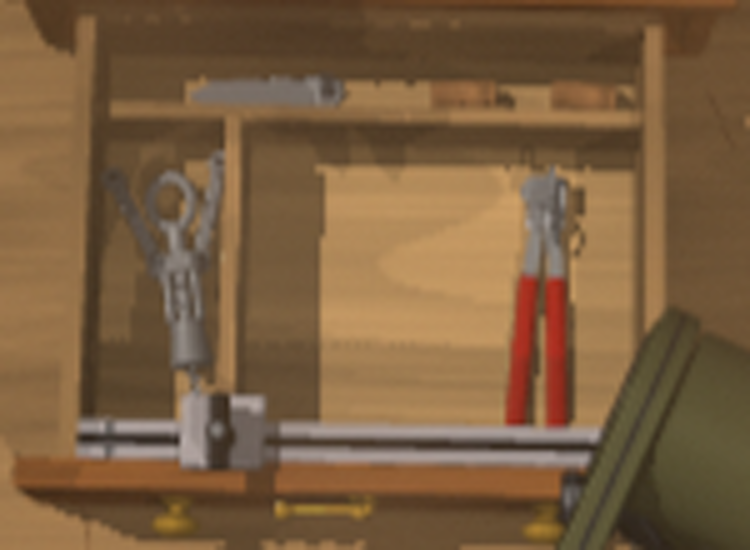

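Top view: the divider (x≈232) bears on the right lever end (216,160), and the left end (112,178) is at the wall. The corkscrew lies flat with a slight yaw. The bar is at its tight angle, the opener has not moved, and the other bystanders show no change. Handing in.

```bash
python3 -c "
from cell import ticket
print(ticket.close_job())"
```

```text
the job is handed in; nothing more can be done
None
```

The corkscrew is gripped between the divider and the drawer's left wall, the knob is tight, and I handed the job in at about 24 s of the 61 s allowed.

**What I did:**
- **Loosening:** I took the clamp knob in one grasp and turned it about 2.8 rad. That put it at an estimated 2.8–3.2 rad, and the divider slid freely.
- **Pressing:** I slid the divider about 89 mm to the left until it stalled against the corkscrew. I pushed on to about 11.7 N at the wrist, of which roughly 2.4 N was sliding friction, so about 9 N was on the corkscrew.
- **Tightening:** While still pressing, I turned the knob to its tight stop, where the torque jumped to 0.68 N m. I then backed off 0.05 rad, let go and moved the arm clear.

**Last checks:**
- **Corkscrew:** The final top view shows both lever ends bridging from wall to divider. The corkscrew lies flat, turned very slightly.
- **Knob and drawer:** The knob bar is at its tight angle and the drawer has not moved.
- **Bystanders:** The opener, bottle, tin and mug look unchanged between the first and last pictures.
- **Let go:** The wrist force is back to about zero.

**Not confirmed or in disagreement:**
- I could not measure the remaining pressure on the corkscrew after letting go. I infer it from the 6–9 N I estimate was held while the clamp took hold.
- The fingers read 13–15 mm wide on a bar that should be 12 mm. The bar still turned with the gripper.

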